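Feel along the bread basket's rail for splinters

ROBOT

A 6-joint arm with a two-finger parallel gripper is mounted at the origin on the work surface. World frame = base frame: x ahead of the robot, y to its left, z up, the work surface at z = 0. Lengths are in m, angles in rad, forces in N, time in s.
With the tool pointing down it reaches from about 0.375 to 0.9 m from the base axis. Payload 3.1 kg.
Tool frame: the origin (TCP) lies between the finger pads, 19 mm behind the fingertips; this is the grasp point; z points along the fingers, y is the line along which they close (so a half turn about z gives the same grasp; the last joint's range is limited). The gripper opens to 87 mm and grips with 3 to 60 N. Pads are 19 mm wide; open, the fingers measure 117 mm over their backs; the gripper's body (75 mm by 190 mm) begins 51 mm behind the grasp point.
Start: joints at [-1.46, 0.527, 1.433, -0, 1.181, -0.178], TCP at [0.179, -0.599, 0.241] pointing down, gripper open.
Joint ranges: [-3.08, 3.08], [-0.75, 2.2], [0.22, 2.44], [-1.43, 4.57], [0, 2.65], [-2.85, 2.85]. Speed limits (rad/s): [2.79, 2.79, 3.14, 3.14, 3.14, 3.14].

INTERFACE

Orientations are given as a unit quaternion [x, y, z, w].
In Python, from rig import status, imaging, order gives the robot as it stands.
- The arm moves only by the tool arm_command, never from a script. Its argument "deltas" is one flat list of numbers, 5 for each row, row after row: the opening, from -1 (shut) to 1 (fully open), so that 0 is half open, then the shift along the tool's x, y, z in m, then the turn about the tool's z in rad. In form: [gripper, tx, ty, tz, roll, gripper, tx, ty, tz, roll, ...]. A call has 1 to 12 rows; each row shifts and turns the commanded pose from where the row before left it, along the tool's axes as they then stand; what a row does not reach is not made up. A row lasts 1/8 s, in which the tool goes at most 62.5 mm and 10.7 degrees, less where a joint would pass 70% of its speed; a pose out of reach is approached as far as the arm can. A call with a gripper value outside its range is refused whole. The fingers move at their own pace and stop on an object; "newtons" is the grip in N (left out, the last holds). Time passes only in rows, so rows that do not move let the fingers close. It gives the time, the measured TCP pose, the force, the opening and the grip force at its end, in the units of the state.
- status.get_obs(): the state, without advancing time (a new reading comes with each control period).
- imaging.camera(name): name is "side" or "top" or "wrist"; returns (picture, depth): 400x640x3 uint8, red, green, blue; 400x640 float32, m along the optical axis (not along the pixel's ray), 0 where there is no reading.
- imaging.camera_params(name): a dict with "intrinsics" (3x3 intrinsics, pixels), "camera_from_world" (4x4, takes a point from world to camera coordinates). Camera axes: x right, y up, looking along -z (the intrinsics and any distortion apply to the point x, -y, -z); pixel columns grow to the right and rows downward; lengths in m; the calibration is good to about 2 mm. A picture is of the moment at which its call begins: read the wrist's pose just before it. camera_params takes no time and is no camera call; for the wrist camera it gives the pose at the moment of the call.
- order.hand_in(): hands the job in; it is judged then, once.
The state is a dict: "time": time; "q": joint angles; "joint_velocities": joint speeds; "joint_torque": joint torques, N m; "position": TCP position; "tool_rot": TCP orientation; "ft_force": force on the tool from outside, world axes, zero at the start; "moment": the same for the moment, N m; "grip_width": finger opening in m; "grip_force": force on a finger pad.
Only numpy, scipy, OpenCV 4.12 (cv2) and the standard library are available. Lean on these libraries where they do the work, as an engineer would, in place of code of your own. Each camera call takes 0.05 s, during which the arm holds its last target. There are 200 camera calls.

TASK

Check the wooden front rail of the bread basket for splinters by touch: lay your fingertips gently on top of the rail at its left end (the robot's left) and run them along it, in one unbroken stroke without lifting off, as far as the dark split in the wood. Stop there and finish with the fingertips still resting lightly on the split, so that a colleague can mark the place. Grasp nothing, and leave the loaves and the jar where they are.

Things in the scene. Friction and masses are not known exactly. Their poses are not given: they have to be found in the camera images.
- basket: Straw-coloured wicker bread basket, fixed on the counter, 280 mm deep (x), 390 mm wide (y), 110 mm high at its front rail, 170 mm at the back. Origin on the counter under its middle; x points from the front rail to the back, y to its left end, z up. It carries the rail, whose centre line lies at x = -130 mm.
- rail: Front rail: straight level honey-brown wooden bar, 24 mm wide (x), 440 mm long (y), 40 mm tall. Origin: middle of its top face, 110 mm above the counter; axes as the basket's. Lashed to springy wicker, it sinks level wherever pressed: 0.3 N to start, then 1.5 N per mm, to a hard stop 8 mm down (about 12 N), and springs back. Over 18 N is too hard.
- rail_left (a point): Point on the centre line of the rail's top face, unpressed, 15 mm in from its left end: where the stroke begins. Axes as the basket's. Does not sink with the rail.
- rail_right (a point): The same point 15 mm in from the rail's right end. The stroke does not go that far.
- split: Dark brown split in the rail's top face, about 34 mm long along the rail and 10 mm wide, on a round pale patch of bare wood, 23 mm across, lifted into a smooth bump 1 mm proud. Origin: its middle, on the rail's centre line, level with the top face (sinks with the rail); axes as the basket's. It lies between the rail's middle and 50 mm from its right end.
- loaf_a: Crusty oval loaf, 185 mm long, 68 mm wide, 60 mm tall, loose on the basket's floor (36 mm above the counter) behind the rail, its long axis (x) from front to back or nearly so. Origin at the centre of its underside. Leave alone.
- loaf_b: Crusty oval loaf, 170 mm long, 72 mm wide, 63 mm tall, like the other. Origin at the centre of its underside. Leave alone.
- boule: Round loaf, 106 mm across, 78 mm tall, floured cross on top, loose on the basket's floor. Origin at the centre of its underside. Leave alone.
- jar: Jam jar, dark red with a red cap, 64 mm across, 90 mm tall, on the counter beside the basket's right end. Origin at the centre of its underside. Leave alone.

How it is judged:
By the outcome, as a careful person would: the job done as asked, in the order asked, and still so for the second after the job is handed in, while the arm keeps its last pose, push and grip.
It also fails if it takes over 45 s, if anything falls off the work surface, if the arm or the gripper's body presses on something with over 40 N, if the wrist force passes 120 N, or if a joint passes its speed limit or range.

## Working session

There is one attempt and no reset: what is moved stays moved. The work goes in short steps, Python scripts to look and compute and a tool call to move; the robot and the scene stay as the last step left them, time stands still between calls to the robot, and variables do not carry over. Pictures are saved under pics/ and viewed, at most 10 in all, crops included, and the job is handed in when it is done.

Besides the shell and the picture viewer there is one more tool, called after "Request:" as name(argument=value, ...) on one line, values as JSON. arm_command: Moves the arm, as the interface text tells. Its arguments: {"type":"object","properties":{"deltas":{"type":"array"},"newtons":{"type":"number"}},"required":["deltas"]}

```bash
mkdir -p pics
cat > h.py <<'E'
import numpy as np, cv2
from rig import status, imaging, order
def snap(n,tag):
    P=imaging.camera_params(n); im,d=imaging.camera(n)
    cv2.imwrite(f'pics/{tag}.png',im[:,:,::-1]); np.savez(f'pics/{tag}.npz',im=im,d=d,K=P['intrinsics'],T=P['camera_from_world'])
def load(tag):
    z=np.load(f'pics/{tag}.npz'); return z['im'],z['d'],z['K'],z['T']
def pt(tag,u,v,z=None):
    im,d,K,T=load(tag); r=np.array([(u-K[0,2])/K[0,0],-(v-K[1,2])/K[1,1],-1.])
    W=np.linalg.inv(T); o=W[:3,3]; w=W[:3,:3]@r
    s=d[int(round(v)),int(round(u))] if z is None else (z-o[2])/w[2]
    return o+s*w
E
python3 - <<'E'
from h import *
s=status.get_obs(); print({k:np.round(v,3) for k,v in s.items()})
snap('top','top1'); snap('side','side1')
print(imaging.camera_params('top'))
E
```

```text
{'time': np.float64(0.0), 'q': array([-1.46 ,  0.528,  1.434, -0.   ,  1.181, -0.179]), 'joint_velocities': array([-0.001,  0.   , -0.   , -0.001, -0.   ,  0.001]), 'joint_torque': array([-1.0000e-03, -4.4004e+01, -1.7659e+01,  6.3000e-02,  5.8000e-02,
       -0.0000e+00]), 'position': array([ 0.179, -0.598,  0.24 ]), 'tool_rot': array([ 0.99 ,  0.144,  0.   , -0.001]), 'ft_force': array([ 0.52,  0.12, -0.67]), 'moment': array([0.005, 0.015, 0.024]), 'grip_force': np.float64(0.0), 'grip_width': np.float64(0.087)}
{'intrinsics': array([[469.52931246,   0.        , 321.27572949],
       [  0.        , 469.52931246, 195.58591216],
       [  0.        ,   0.        ,   1.        ]]), 'camera_from_world': array([[ 0.00785499, -0.99982401, -0.0170367 , -0.017554  ],
       [ 0.9984017 ,  0.00688798,  0.05609466, -0.61633984],
       [-0.05596744, -0.01745009,  0.99828009, -0.98257067],
       [ 0.        ,  0.        ,  0.        ,  1.        ]])}
```

View pics/top1.png

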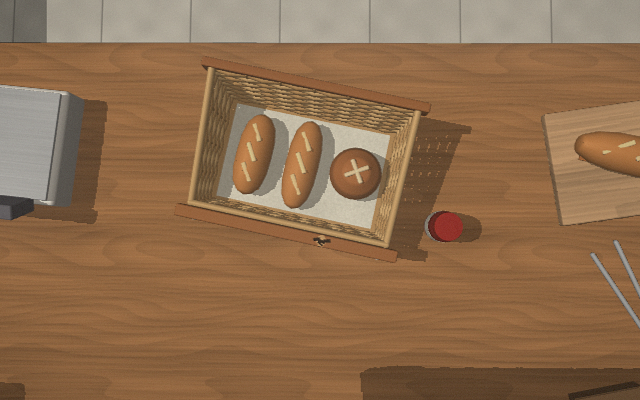

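View pics/side1.png

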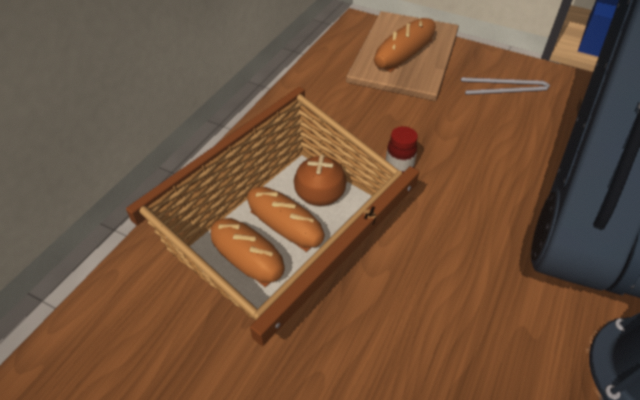

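The top view shows the rail running from about (177,209) on the left to (397,257) on the right, with the split near (321,240). The jar is at (445,226). I'll enlarge the rail and measure it.

Run:
```python
from h import *
im,d,K,T=load('top1')
c=cv2.resize(im[195:270,165:410],None,fx=3.2,fy=3.2,interpolation=cv2.INTER_CUBIC); cv2.imwrite('pics/c1.png',c[:,:,::-1])
for u,v in [(180,210),(230,221),(280,231.5),(321,240),(350,246.5),(390,255)]: print(u,v,pt('top1',u,v).round(4),pt('top1',u,v,.11).round(4))
```

```text
180 210 [0.5813 0.2583 0.1118] [0.5814 0.2589 0.11  ]
230 221 [0.5609 0.1616 0.1089] [0.5609 0.1613 0.11  ]
280 231.5 [0.5414 0.0643 0.1101] [0.5414 0.0643 0.11  ]
321 240 [ 0.5258 -0.0148  0.1111] [ 0.5258 -0.0148  0.11  ]
350 246.5 [ 0.5138 -0.0705  0.1086] [ 0.5139 -0.0705  0.11  ]
390 255 [ 0.4983 -0.147   0.1102] [ 0.4983 -0.147   0.11  ]
```

View pics/c1.png

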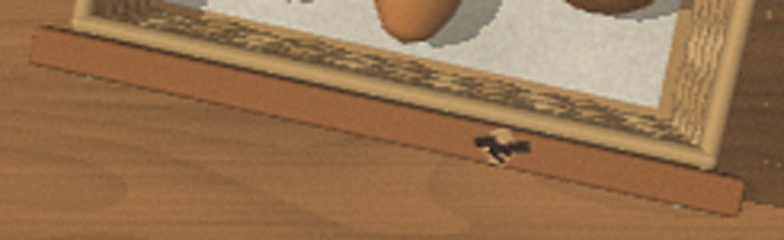

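```bash
cat >> h.py <<'E'
from scipy.spatial.transform import Rotation as Ro
def rel(target,yaw):
    s=status.get_obs(); R=Ro.from_quat(s['tool_rot']).as_matrix()
    x=R[:,0]; a=np.arctan2(x[1],x[0]); 
    print('t',round(float(s['time']),2),'pos',s['position'].round(4),'tilt z',R[:,2].round(4),'yaw err (tool turn)',round(a-yaw,4),'F',s['ft_force'].round(2),'q',s['q'].round(2))
    print('d tool now',(R.T@(np.array(target)-s['position'])).round(4)); c,n=np.cos(yaw),np.sin(yaw)
    B=np.array([[c,n,0],[n,-c,0],[0,0,-1]]).T
    print('d tool aligned',(B.T@(np.array(target)-s['position'])).round(4))
E
python3 - <<'E'
from h import *
C=[pt('top1',u,v,.11) for u,v in [(176.3,203.4),(174.7,214.4),(397.5,251.9),(395.6,262.2)]]
for c in C: print(c.round(4))
L=(C[0]+C[1])/2;R=(C[2]+C[3])/2;e=(L-R)/np.linalg.norm(L-R)
yaw=np.arctan2(-e[0],e[1]);S=pt('top1',321.7,240.7,.11)
print('len',np.linalg.norm(L-R),'w',np.linalg.norm(C[0]-C[1]),'yaw',yaw,'left',L-.015*e,'split',S,'along from left',(L-.015*e-S)@e,'across',(S-R)@[e[1],-e[0],0])
# height profile across the rail at split-60mm, basket x
im,d,K,T=load('top1')
n=np.array([np.cos(yaw),np.sin(yaw),0])
for b in np.arange(-.02,.05,.005):
    out=[]
    for k in(.05,.2):
        p=np.append(L-e*k+n*b,1);c=T@p;u=K[0,0]*c[0]/-c[2]+K[0,2];v=-K[1,1]*c[1]/-c[2]+K[1,2]
        out.append(pt('top1',u,v)[2].round(3))
    print(b.round(3),out)
rel([S[0],S[1],.24],yaw)
E
```

```text
[0.5941 0.2665 0.11  ]
[0.5728 0.269  0.11  ]
[ 0.5044 -0.1613  0.11  ]
[ 0.4847 -0.1577  0.11  ]
len 0.43639256249169645 w 0.021495586311402748 yaw -0.20515635730530882 left [0.58040194 0.25307226 0.11      ] split [ 0.5244675  -0.01612609  0.11      ] along from left 0.274948016818919 across 7.970314166648664e-05
-0.02 [np.float64(0.003), np.float64(-0.001)]
-0.015 [np.float64(-0.002), np.float64(-0.003)]
-0.01 [np.float64(0.108), np.float64(0.108)]
-0.005 [np.float64(0.108), np.float64(0.109)]
0.0 [np.float64(0.111), np.float64(0.11)]
0.005 [np.float64(0.111), np.float64(0.111)]
0.01 [np.float64(0.109), np.float64(0.111)]
0.015 [np.float64(0.105), np.float64(0.1)]
0.02 [np.float64(0.105), np.float64(0.107)]
0.025 [np.float64(0.104), np.float64(0.106)]
0.03 [np.float64(0.066), np.float64(0.069)]
0.035 [np.float64(0.058), np.float64(0.052)]
0.04 [np.float64(0.062), np.float64(0.038)]
0.045 [np.float64(0.065), np.float64(0.034)]
0.05 [np.float64(0.063), np.float64(0.038)]
t 0.1 pos [ 0.1785 -0.5983  0.2404] tilt z [-2.0e-04  1.9e-03 -1.0e+00] yaw err (tool turn) 0.495 F [-0.06 -0.3  -1.24] q [-1.46  0.53  1.43 -0.    1.18 -0.18]
d tool now [ 0.4979 -0.4591  0.0014]
d tool aligned [ 2.201e-01 -6.405e-01  4.000e-04]
```

Request:
arm_command(deltas=[-1, 0, 0, 0, 0.165, -1, 0, 0, 0, 0.165, -1, 0, 0, 0, 0.165], newtons=5)

```text
time: 0.48
position: [0.1786, -0.5985, 0.2406]
tool_rot: [0.994, -0.105, -0.0, -0.001]
ft_force: [-0.5, 0.2, 0.3]
grip_width: 0.0644
grip_force: 0.0
```

Request:
arm_command(deltas=[-1, 0.018, -0.053, 0, 0, -1, 0.018, -0.053, 0, 0, -1, 0.018, -0.053, 0, 0, -1, 0.018, -0.053, 0, 0, -1, 0.018, -0.053, 0, 0, -1, 0.018, -0.053, 0, 0, -1, 0.018, -0.053, 0, 0, -1, 0.018, -0.053, 0, 0, -1, 0.018, -0.053, 0, 0, -1, 0.018, -0.053, 0, 0, -1, 0.018, -0.053, 0, 0, -1, 0, 0, 0, 0])

```text
time: 1.98
position: [0.4923, -0.0653, 0.241]
tool_rot: [0.995, -0.099, 0.0, -0.0]
ft_force: [-0.7, -0.5, -0.3]
grip_width: 0.0006
grip_force: 0.0
```

Run:
```python
from h import *
rel([.5245,-.0161,.24],-.2052)
snap('wrist','w1')
```

```text
t 1.98 pos [ 0.4923 -0.0653  0.241 ] tilt z [ 1.e-04  6.e-04 -1.e+00] yaw err (tool turn) 0.0063 F [-0.75 -0.47 -0.28] q [-0.36  0.36  1.75  0.    1.04  1.41]
d tool now [ 0.0219 -0.0546  0.001 ]
d tool aligned [ 0.0215 -0.0547  0.001 ]
```

View pics/w1.png

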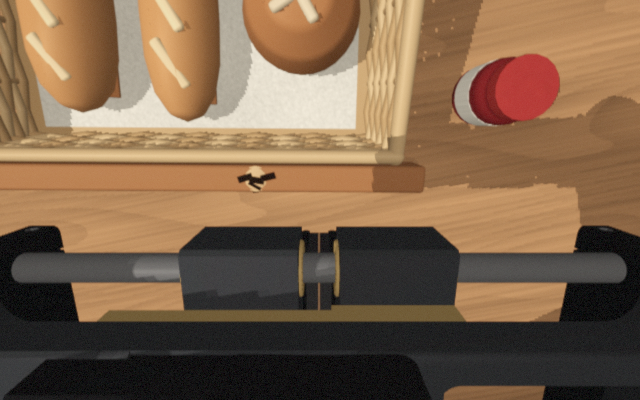

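The wrist view shows the split at about (257,180), with the rail band between rows 164 and 191. The rail's right end is at column 424.

Run:
```python
from h import *
im,d,K,T=load('w1'); print('cam',np.linalg.inv(T)[:3,3].round(3))
yaw=-.2052;e=np.array([-np.sin(yaw),np.cos(yaw),0]);n=np.array([np.cos(yaw),np.sin(yaw),0])
c=cv2.resize(im[140:210,180:440],None,fx=3,fy=3,interpolation=cv2.INTER_CUBIC);cv2.imwrite('pics/c2.png',c[:,:,::-1])
L=np.array([.5804,.2531,.11])
for u in (20,120,190,320,390):
    vs=range(155,200,2); h=[(v,pt('w1',u,v)) for v in vs]
    top=[v for v,p in h if p[2]>.1075 and p[2]<.114]
    print(u,[(v,round(p[2],3)) for v,p in h][::2],top[0],top[-1])
    for v in (164,178,191): q=pt('w1',u,v,.11); print('   ',v,'across vs top-line',((q-L)@n).round(4))
S=pt('w1',257,180,.11);print('split',S,'depth',pt('w1',257,180),'across',(S-L)@n,'along',(L-S)@e)
R=pt('w1',424,178,.11);print('right end along',(L-R)@e)
```

```text
cam [ 0.558 -0.077  0.384]
20 [(155, np.float64(0.106)), (159, np.float64(0.104)), (163, np.float64(0.108)), (167, np.float64(0.11)), (171, np.float64(0.109)), (175, np.float64(0.109)), (179, np.float64(0.11)), (183, np.float64(0.11)), (187, np.float64(0.109)), (191, np.float64(-0.001)), (195, np.float64(-0.001)), (199, np.float64(-0.001))] 163 187
    164 across vs top-line 0.0099
    178 across vs top-line -0.0023
    191 across vs top-line -0.0139
120 [(155, np.float64(0.106)), (159, np.float64(0.104)), (163, np.float64(0.106)), (167, np.float64(0.109)), (171, np.float64(0.109)), (175, np.float64(0.109)), (179, np.float64(0.11)), (183, np.float64(0.109)), (187, np.float64(0.11)), (191, np.float64(-0.001)), (195, np.float64(-0.0)), (199, np.float64(-0.0))] 165 189
    164 across vs top-line 0.0105
    178 across vs top-line -0.0017
    191 across vs top-line -0.0133
190 [(155, np.float64(0.106)), (159, np.float64(0.106)), (163, np.float64(0.102)), (167, np.float64(0.109)), (171, np.float64(0.109)), (175, np.float64(0.108)), (179, np.float64(0.109)), (183, np.float64(0.108)), (187, 
[... 546 characters left out ...]
ross vs top-line 0.0116
    178 across vs top-line -0.0006
    191 across vs top-line -0.0122
390 [(155, np.float64(0.106)), (159, np.float64(0.107)), (163, np.float64(0.098)), (167, np.float64(0.109)), (171, np.float64(0.11)), (175, np.float64(0.109)), (179, np.float64(0.11)), (183, np.float64(0.11)), (187, np.float64(0.111)), (191, np.float64(0.109)), (195, np.float64(-0.001)), (199, np.float64(-0.001))] 157 191
    164 across vs top-line 0.012
    178 across vs top-line -0.0002
    191 across vs top-line -0.0118
split [ 0.52178763 -0.01511878  0.11      ] depth [ 0.52186686 -0.01525639  0.11060571] across -0.0027296404473498145 along 0.27453464634221453
right end along 0.42045897527171167
```

View pics/c2.png

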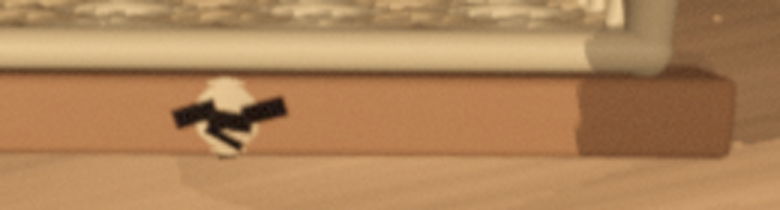

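Request:
arm_command(deltas=[-1, 0.003, -0.0475, 0, 0.006, -1, 0.003, -0.0475, 0, 0, -1, 0.003, -0.0475, 0, 0, -1, 0.003, -0.0475, 0, 0, -1, 0.003, -0.0475, 0, 0, -1, 0.003, -0.0475, 0.025, 0, -1, 0.003, -0.0465, 0.025, 0, -1, 0, 0, 0, 0, -1, 0, 0, 0, 0])

```text
time: 3.15
position: [0.581, 0.2495, 0.1909]
tool_rot: [0.994, -0.106, -0.001, 0.001]
ft_force: [0.8, -0.0, -1.0]
grip_width: 0.0001
grip_force: 0.0
```

Run:
```python
from h import *
snap('wrist','w2')
rel([.5808,.2551,.129],-.2052)
```

```text
t 3.2 pos [0.5813 0.2493 0.1916] tilt z [-1.e-04 -7.e-04 -1.e+00] yaw err (tool turn) -0.008 F [-0.98  0.35 -0.41] q [ 0.23  0.59  1.46 -0.    1.09  2.01]
d tool now [-0.0017 -0.0056  0.0626]
d tool aligned [-0.0016 -0.0056  0.0626]
```

View pics/w2.png

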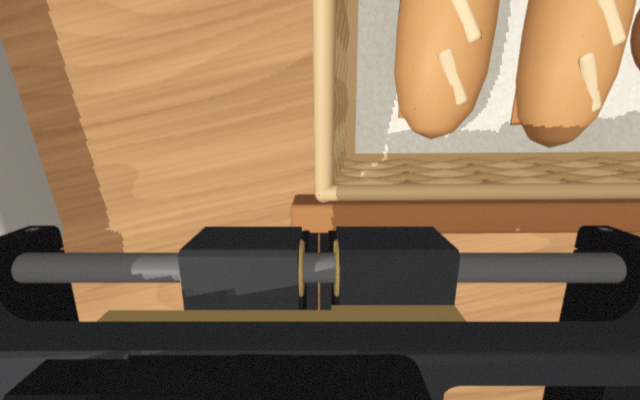

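The wrist view shows the rail's left end at column 292. The rail band there runs from about row 197 to row 232.

Run:
```python
from h import *
yaw=-.2052;e=np.array([-np.sin(yaw),np.cos(yaw),0]);n=np.array([np.cos(yaw),np.sin(yaw),0]);L=np.array([.5808,.2551,.11])
for u,v in [(291.5,215),(292,205),(500,203),(500,230),(620,203),(620,230)]:
    q=pt('w2',u,v,.11);print(u,v,'along L->left',((q-L)@e).round(4),'across',((q-L)@n).round(4))
for u in (350,500,620): print(u,[(v,round(pt('w2',u,v)[2],3)) for v in range(194,236,3)])
```

```text
291.5 215 along L->left 0.0153 across 0.0031
292 205 along L->left 0.0148 across 0.0107
500 203 along L->left -0.1368 across 0.011
500 230 along L->left -0.1396 across -0.0097
620 203 along L->left -0.2244 across 0.0104
620 230 along L->left -0.2291 across -0.0104
350 [(194, np.float64(0.106)), (197, np.float64(0.105)), (200, np.float64(0.097)), (203, np.float64(0.107)), (206, np.float64(0.109)), (209, np.float64(0.11)), (212, np.float64(0.109)), (215, np.float64(0.11)), (218, np.float64(0.109)), (221, np.float64(0.109)), (224, np.float64(0.108)), (227, np.float64(0.247)), (230, np.float64(0.251)), (233, np.float64(0.254))]
500 [(194, np.float64(0.106)), (197, np.float64(0.106)), (200, np.float64(0.1)), (203, np.float64(0.109)), (206, np.float64(0.109)), (209, np.float64(0.11)), (212, np.float64(0.11)), (215, np.float64(0.109)), (218, np.float64(0.108)), (221, np.float64(0.11)), (224, np.float64(0.109)), (227, np.float64(0.11)), (230, np.float64(0.11)), (233, np.float64(-0.001))]
620 [(194, np.float64(0.106)), (197, np.float64(0.104)), (200, np.float64(0.103)), (203, np.float64(0.108)), (206, np.float64(0.111)), (209, np.float64(0.109)), (212, np.float64(0.11)), (215, np.float64(0.11)), (218, np.float64(0.11)), (221, np.float64(0.109)), (224, np.float64(0.11)), (227, np.float64(0.108)), (230, np.float64(0.25)), (233, np.float64(0.252))]
```

Request:
arm_command(deltas=[-1, -0.0016, -0.0056, 0, -0.008, -1, 0, 0, 0.02, 0, -1, 0, 0, 0.02, 0, -1, 0, 0, 0.014, 0, -1, 0, 0, 0, 0, -1, 0, 0, 0, 0])

```text
time: 3.95
position: [0.5813, 0.2571, 0.138]
tool_rot: [0.995, -0.102, 0.001, -0.0]
ft_force: [0.1, -0.6, -0.2]
grip_width: 0.0004
grip_force: 0.0
```

```bash
cat >> h.py <<'E'
LT=np.array([.5808,.2551,.129])
E
python3 -c "
from h import *
for i in range(3): imaging.camera('wrist'); rel(LT,-.2052)"
```

```text
t 4.0 pos [0.5813 0.2572 0.1382] tilt z [ 1.8e-03  5.0e-04 -1.0e+00] yaw err (tool turn) 0.0019 F [-0.14 -0.14  0.33] q [0.24 0.66 1.49 0.   0.98 2.02]
d tool now [-0.0001  0.0022  0.0092]
d tool aligned [-0.0001  0.0022  0.0092]
t 4.05 pos [0.5813 0.2573 0.1382] tilt z [ 1.9e-03  5.0e-04 -1.0e+00] yaw err (tool turn) 0.0019 F [-0.67 -0.1   0.39] q [0.24 0.66 1.49 0.   0.98 2.02]
d tool now [-0.0001  0.0022  0.0092]
d tool aligned [-0.0001  0.0022  0.0092]
t 4.1 pos [0.5812 0.2573 0.1382] tilt z [ 1.7e-03  4.0e-04 -1.0e+00] yaw err (tool turn) 0.002 F [ 0.46 -0.06 -0.65] q [0.24 0.66 1.49 0.   0.98 2.02]
d tool now [0.     0.0022 0.0092]
d tool aligned [0.     0.0022 0.0092]
```

Request:
arm_command(deltas=[-1, 0, 0.0022, 0.003, 0.002, -1, 0, 0, 0.003, 0, -1, 0, 0, 0.002, 0, -1, 0, 0, 0, 0])

```text
time: 4.6
position: [0.58, 0.2549, 0.129]
tool_rot: [0.995, -0.102, -0.0, 0.0]
ft_force: [-0.4, 0.0, 0.5]
grip_width: 0.0006
grip_force: 0.3
```

Request:
arm_command(deltas=[-1, 0, 0, 0.001, 0, -1, 0, 0, 0.001, 0, -1, 0, 0, 0, 0, -1, 0, 0, 0, 0])

```text
time: 5.1
position: [0.5801, 0.2549, 0.1275]
tool_rot: [0.995, -0.102, -0.0, 0.0]
ft_force: [-1.4, -0.9, 3.5]
grip_width: 0.0005
grip_force: 1.5
```

```bash
python3 -c "
from h import *
F=[]
for i in range(4): imaging.camera('wrist'); F.append(status.get_obs()['ft_force'])
print(np.mean(F,0)); rel(LT,-.2052)"
```

```text
[-1.23271107 -0.60648964  3.34634558]
t 5.3 pos [0.5801 0.255  0.1273] tilt z [-1.e-04 -0.e+00 -1.e+00] yaw err (tool turn) 0.0 F [-1.11 -0.67  2.53] q [ 0.24  0.68  1.5  -0.    0.96  2.01]
d tool now [ 0.0006 -0.0003 -0.0017]
d tool aligned [ 0.0006 -0.0003 -0.0017]
```

Request:
arm_command(deltas=[-1, 0.0003, 0.003, 0, 0, -1, 0.0003, 0.006, 0, 0, -1, 0, 0.007, 0, 0, -1, 0, 0.007, 0, 0, -1, 0, 0.007, 0, 0, -1, 0, 0.007, 0, 0, -1, 0, 0.007, 0, 0, -1, 0, 0.007, 0, 0])

```text
time: 6.3
position: [0.5703, 0.2045, 0.1273]
tool_rot: [0.995, -0.102, -0.0, -0.0]
ft_force: [-0.2, 2.2, 3.8]
grip_width: 0.0006
grip_force: 1.6
```

```bash
python3 -c "
from h import *
e=np.array([.2038,.979,0]);rel(LT-.277*e,-.2052)"
```

```text
t 6.3 pos [0.5703 0.2045 0.1273] tilt z [ 0.e+00  1.e-04 -1.e+00] yaw err (tool turn) -0.0001 F [-0.16  2.17  3.81] q [0.16 0.65 1.58 0.   0.92 1.94]
d tool now [-0.      0.2253 -0.0018]
d tool aligned [-0.      0.2253 -0.0017]
```

Request:
arm_command(deltas=[-1, 0, 0.008, 0, 0, -1, 0, 0.008, 0, 0, -1, 0, 0.008, 0, 0, -1, 0, 0.008, 0, 0, -1, 0, 0.008, 0, 0, -1, 0, 0.008, 0, 0, -1, 0, 0.008, 0, 0, -1, 0, 0.008, 0, 0, -1, 0, 0.008, 0, 0, -1, 0, 0.008, 0, 0, -1, 0, 0.008, 0, 0, -1, 0, 0.008, 0, 0])

```text
time: 7.8
position: [0.5507, 0.1104, 0.1272]
tool_rot: [0.995, -0.102, -0.0, 0.0]
ft_force: [-0.1, 2.5, 3.0]
grip_width: 0.0003
grip_force: 1.6
```

```bash
python3 -c "
from h import *
e=np.array([.2038,.979,0]);rel(LT-.277*e,-.2052)"
```

```text
t 7.8 pos [0.5507 0.1104 0.1272] tilt z [-1.e-04  0.e+00 -1.e+00] yaw err (tool turn) 0.0 F [-0.07  2.46  3.05] q [-0.    0.6   1.69  0.    0.85  1.77]
d tool now [ 0.      0.1292 -0.0018]
d tool aligned [ 0.      0.1292 -0.0018]
```

Request:
arm_command(deltas=[-1, 0, 0.008, 0, 0, -1, 0, 0.008, 0, 0, -1, 0, 0.008, 0, 0, -1, 0, 0.008, 0, 0, -1, 0, 0.008, 0, 0, -1, 0, 0.008, 0, 0, -1, 0, 0.008, 0, 0, -1, 0, 0.008, 0, 0, -1, 0, 0.008, 0, 0, -1, 0, 0.008, 0, 0, -1, 0, 0.008, 0, 0, -1, 0, 0.007, 0, 0])

```text
time: 9.3
position: [0.5313, 0.0174, 0.1272]
tool_rot: [0.995, -0.102, -0.0, 0.0]
ft_force: [0.4, 2.2, 3.9]
grip_width: 0.0009
grip_force: 1.6
```

```bash
python3 -c "
from h import *
e=np.array([.2038,.979,0]);rel(LT-.277*e,-.2052)
snap('top','top2'); snap('wrist','w3');snap('side','s2')
im=load('s2')[0][150:290,260:440]
im2=load('top2')[0][190:280,230:410]
c=np.vstack([cv2.resize(im,(720,560//2*1)) if 0 else cv2.resize(im,(400,311)),cv2.resize(im2,(400,200))]); cv2.imwrite('pics/c3.png',c[:,:,::-1])"
```

```text
t 9.3 pos [0.5313 0.0174 0.1272] tilt z [-2.e-04  0.e+00 -1.e+00] yaw err (tool turn) -0.0001 F [0.41 2.24 3.85] q [-0.18  0.57  1.77 -0.    0.8   1.6 ]
d tool now [ 0.      0.0342 -0.0018]
d tool aligned [ 0.      0.0342 -0.0018]
```

View pics/c3.png

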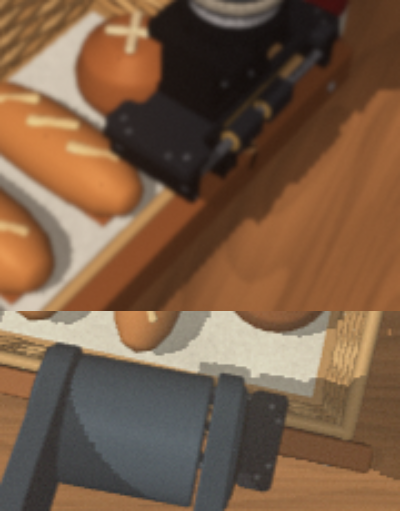

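The fingers hide the split in these views: the finger block is near (250,130) in the side crop, still a few cm short by the numbers. I'll finish the stroke using the measured position, which the top and wrist views agree on to about 1 mm.

Request:
arm_command(deltas=[-1, 0, 0.008, 0, 0, -1, 0, 0.007, -0.0003, 0, -1, 0, 0.007, -0.0004, 0, -1, 0, 0.006, 0, 0, -1, 0, 0.004, 0, 0, -1, 0, 0, 0, 0, -1, 0, 0, 0, 0])

```text
time: 10.32
position: [0.5248, -0.014, 0.128]
tool_rot: [0.995, -0.102, -0.0, 0.001]
ft_force: [-0.7, -1.5, 2.4]
grip_width: 0.0007
grip_force: 1.5
```

```bash
python3 -c "
from h import *
e=np.array([.2038,.979,0])
F=[]
for i in range(4): imaging.camera('wrist'); F.append(status.get_obs()['ft_force'])
print(np.mean(F,0)); rel(LT-.277*e,-.2052)"
```

```text
[-0.31912505 -1.83066725  3.13921134]
t 10.53 pos [ 0.5249 -0.0137  0.128 ] tilt z [-1.e-04 -7.e-04 -1.e+00] yaw err (tool turn) 0.0005 F [-0.18 -2.19  3.63] q [-0.24  0.56  1.78 -0.    0.79  1.54]
d tool now [-0.0001  0.0024 -0.001 ]
d tool aligned [-0.0001  0.0024 -0.001 ]
```

Request:
arm_command(deltas=[-1, 0, 0.0015, 0, 0, -1, 0, 0.0012, 0, 0, -1, 0, 0, 0, 0, -1, 0, 0, 0, 0])

```text
time: 11.02
position: [0.5244, -0.0158, 0.128]
tool_rot: [0.995, -0.102, 0.0, -0.0]
ft_force: [0.4, 1.7, 3.5]
grip_width: 0.0006
grip_force: 1.5
```

```bash
python3 -c "
from h import *
e=np.array([.2038,.979,0])
F=[]
for i in range(4): imaging.camera('wrist'); F.append(status.get_obs()['ft_force'])
print(np.mean(F,0)); rel(LT-.277*e,-.2052)"
```

```text
[0.59348508 1.83321307 3.30363699]
t 11.22 pos [ 0.5244 -0.0159  0.128 ] tilt z [ 1.e-04  1.e-04 -1.e+00] yaw err (tool turn) 0.0 F [0.37 2.65 1.59] q [-0.24  0.56  1.79  0.    0.79  1.53]
d tool now [-0.      0.0002 -0.001 ]
d tool aligned [-0.      0.0002 -0.001 ]
```

The tips are 0.2 mm from the measured split. The 3.3 N force at this height is about 1.5 N more than bare rail would give, which matches the 1 mm bump.

```bash
python3 -c "
from rig import order
print(order.hand_in())"
```

```text
the job is handed in; nothing more can be done
None
```

I ran the closed fingertips along the rail from its left end to the dark split in one unbroken stroke, pressing at about 3–4 N. They now rest on the split at about 3.3 N, and the job was handed in at about 11 s. The fingers hid the split at the end, so its position comes from earlier camera measurements and the force rise over the bump.

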